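Line up the portrait busts by height on the display board

ROBOT

A 6-joint arm with a two-finger parallel gripper is mounted at the origin on the work surface. World frame = base frame: x ahead of the robot, y to its left, z up, the work surface at z = 0. Lengths are in m, angles in rad, forces in N, time in s.
With the tool pointing down it reaches from about 0.375 to 0.75 m from the base axis. Payload 9 kg.
Tool frame: the origin (TCP) lies on the centre line of the jaws, within the pads' length; the fingertips stand bot.tip_extent ahead of it and the grasp point (between the pads) lies 5 mm behind it (bot.tip_extent is the distance from the TCP to the fingertips, in m); z points along the fingers, y is the line along which they close (so a half turn about z gives the same grasp; the last joint's range is limited). The gripper opens to 85 mm and grips with 20 to 120 N. Pads are 22 mm wide; open, the fingers measure 114 mm over their backs; the gripper's body (76 mm by 85 mm) begins 54 mm behind the grasp point. The pads swing forward as they close: fully open they stand 13 mm farther back than shut.
Start: joints at [0.996, 0.104, 0.097, 1.564, 0, 1.353], TCP at [0.21, 0.562, 0.245] pointing down, gripper open.
Joint ranges: [-2.99, 2.99], [-0.84, 1.86], [-1.1, 1.16], [-1.84, 2.11], [-1.51, 1.56], [-3.14, 3.14]. Speed limits (rad/s): [2.22, 2.22, 2.57, 3.14, 3.14, 3.14].

INTERFACE

Orientations are given as a 3x3 rotation matrix whose columns are the frame's x, y, z axes.
In Python, from plant import bot gives the robot as it stands.
- The arm moves only by the tool jog_arm, never from a script. Its argument "commands" is a list that holds one entry, the list of rows, each a list of 6 numbers: the shift along the tool's x, y, z in m, then the turn, a rotation vector about the tool's x, y, z in rad. In form: [[[dx, dy, dz, ax, ay, az], ...]]. A call has 1 to 5 rows; each row is the pose to reach, as a shift and turn from the pose commanded when the call began, along the tool's axes at that moment; what a row does not reach only later rows make up. A row lasts 1/8 s, in which the tool goes at most 62.5 mm and 10.7 degrees, less where a joint would pass 70% of its speed; a pose out of reach is approached as far as the arm can. A call with a gripper value outside its range is refused whole. "jaw" is the finger opening in m, from 0 to 0.0854, set as the call begins (left out, the last holds). The fingers move at their own pace and stop on an object; "newtons" is the grip in N (left out, the last holds). Time passes only in rows, so rows that repeat a pose let the fingers close. It gives the time, the measured TCP pose, the force, the opening and the grip force at its end, in the units of the state.
- bot.sense(): the state, without advancing time (a new reading comes with each control period).
- bot.snapshot(name): name is "side" or "top" or "wrist"; returns the picture (400x640x3 uint8, blue, green, red); there is no depth.
- bot.get_calibration(name): a dict with "fx", "fy", "cx", "cy" (pixels), "R" (3x3) and "t" (3): a world point X has camera coordinates R X + t; the wrist camera has in their place "mount" (4x4, takes a point from camera to tool coordinates, whose origin is the TCP and whose axes are the flange's). Camera axes: x right, y down, z forward; pixel columns grow to the right and rows downward; lengths in m; the calibration is good to about 2 mm. A picture is of the moment at which its call begins: read the wrist's pose just before it. get_calibration takes no time and is no camera call.
- bot.hand_in(): hands the job in; it is judged then, once.
Trained networks look in the newest picture that a camera, given by its name, has taken for a name from the list of things; names that differ only in an ending like _2 or _b are one class to them, and where a whole thing is asked for, a point or a joint stands for the part that bears it (a point fixed in the world has none). Each returns a list of dicts, best first, with "p" (0 to 1); they miss things now and then, are a little off and sometimes report something else, mostly with a low value. They report only what shows in the picture. A call takes as long as a camera call. They do not tell look-alikes from the thing itself.
- bot.spot_in(query, camera): "centre" ([x, y, z] in m, in world coordinates, good to about 4 mm: the middle of the surface that is visible of it).
The state is a dict: "time": time; "joint_pos": joint angles; "joint_velocities": joint speeds; "joint_torque": joint torques, N m; "tool_pos": TCP position; "tcp_rot": TCP orientation; "force": force on the tool from outside, world axes, zero at the start; "ft_torque": the same for the moment, N m; "opening": finger opening in m; "finger_force": force on a finger pad.
Only numpy, scipy, OpenCV 4.12 (cv2) and the standard library are available. Lean on these libraries where they do the work, as an engineer would, in place of code of your own. Each camera call takes 0.05 s, during which the arm holds its last target. There are 200 camera calls.

TASK

Line up the four loose busts in order of height on the wooden board: one upright in the middle of each white pad, the tallest on the pad beside the brass bar, then ever shorter, down to the shortest at the other end. Stand each square to the board, so that it faces straight across it (to either side), do not tip any over, and leave the glass jar alone.

Things in the scene. Friction and masses are not known exactly. Their poses are not given: they have to be found in the camera images.
- white_head (a point): centre of the head of the white plaster portrait bust, 84 mm tall overall, standing upright and loose. The bust is one rigid piece: square wooden base 40 mm wide, shoulders 42 mm wide, neck, and a block-like head with flat sides, 28 mm wide (along y, the width to grip), 36 mm deep (along x), 36 mm high. This point lies 66 mm above the bust's underside, straight above the middle of its base and 18 mm below the crown. The face looks along -x; z is up.
- terracotta_head (a point): centre of the head of the orange-red terracotta portrait bust, 104 mm tall overall, standing upright and loose. The bust is one rigid piece: square wooden base 44 mm wide, shoulders 48 mm wide, neck, and a block-like head with flat sides, 32 mm wide (along y, the width to grip), 40 mm deep (along x), 42 mm high. This point lies 83 mm above the bust's underside, straight above the middle of its base and 21 mm below the crown. The face looks along -x; z is up.
- grey_head (a point): centre of the head of the grey clay portrait bust, 124 mm tall overall, standing upright and loose. The bust is one rigid piece: square wooden base 50 mm wide, shoulders 54 mm wide, neck, and a block-like head with flat sides, 36 mm wide (along y, the width to grip), 44 mm deep (along x), 48 mm high. This point lies 100 mm above the bust's underside, straight above the middle of its base and 24 mm below the crown. The face looks along -x; z is up.
- brown_head (a point): centre of the head of the dark brown clay portrait bust, 144 mm tall overall, standing upright and loose. The bust is one rigid piece: square wooden base 56 mm wide, shoulders 60 mm wide, neck, and a block-like head with flat sides, 40 mm wide (along y, the width to grip), 48 mm deep (along x), 54 mm high. This point lies 117 mm above the bust's underside, straight above the middle of its base and 27 mm below the crown. The face looks along -x; z is up.
- pad_a: one of four identical fixed white pads, 70 mm square and 2 mm thick, in a straight row 110 mm apart centre to centre on a dark wooden board (100 mm wide, 520 mm long, 20 mm high, fixed). The letters do not follow the order in the row. Origin: centre of its underside; its top is 22 mm above the table. Its y axis runs along the row, x across it, z up.
- pad_b: one of four identical fixed white pads, 70 mm square and 2 mm thick, in a straight row 110 mm apart centre to centre on a dark wooden board (100 mm wide, 520 mm long, 20 mm high, fixed). The letters do not follow the order in the row. Origin: centre of its underside; its top is 22 mm above the table. Its y axis runs along the row, x across it, z up.
- pad_c: one of four identical fixed white pads, 70 mm square and 2 mm thick, in a straight row 110 mm apart centre to centre on a dark wooden board (100 mm wide, 520 mm long, 20 mm high, fixed). The letters do not follow the order in the row. Origin: centre of its underside; its top is 22 mm above the table. Its y axis runs along the row, x across it, z up.
- pad_d: one of four identical fixed white pads, 70 mm square and 2 mm thick, in a straight row 110 mm apart centre to centre on a dark wooden board (100 mm wide, 520 mm long, 20 mm high, fixed). The letters do not follow the order in the row. Origin: centre of its underside; its top is 22 mm above the table. Its y axis runs along the row, x across it, z up.
- brass_stop: fixed brass bar across one end of the board, 80 x 30 x 30 mm, its top 50 mm above the table; the board's other end carries a like bar of dark steel. Origin: centre of its underside; y runs along the row. The nearest pad's centre is 70 mm away, the others 180, 290 and 400 mm.
- slip_jar: loose closed amber glass jar with a white cap, 70 mm across, 80 mm tall, on the table beyond the board; leave alone. Origin: centre of its underside
Mind the look-alikes: they are no part of the job. Leave any blue look-alike of the part that bears grey_head alone.

How it is judged:
At the end, for the whole second after the job is handed in: From the brass bar: brown, grey, terracotta, white bust, each at rest, released, upright (0.1 rad) on its pad, within 12 mm of the pad's centre and 0.26 rad of square to the row; jar within 20 mm of its start; no bust ever tipped past 0.7 rad ((horizontal distance between white_head and pad_a below 0.012 m or horizontal distance between white_head and pad_b below 0.012 m or horizontal distance between white_head and pad_c below 0.012 m or horizontal distance between white_head and pad_d below 0.012 m) and horizontal distance between white_head and brass_stop between 0.37 and 0.43 m and height (world z) of white_head between 0.082 and 0.094 m and angle between each of white_head, terracotta_head, grey_head, brown_head's own z axis and vertical below 0.1 rad and angle between the y axis of each of white_head, terracotta_head, grey_head, brown_head and the y axis of brass_stop, either way round below 0.26 rad and linear speed of each of bust_white, bust_terracotta, bust_grey, bust_brown below 0.02 m/s and (horizontal distance between terracotta_head and pad_a below 0.012 m or horizontal distance between terracotta_head and pad_b below 0.012 m or horizontal distance between terracotta_head and pad_c below 0.012 m or horizontal distance between terracotta_head and pad_d below 0.012 m) and horizontal distance between terracotta_head and brass_stop between 0.26 and 0.32 m and height (world z) of terracotta_head between 0.099 and 0.111 m and (horizontal distance between grey_head and pad_a below 0.012 m or horizontal distance between grey_head and pad_b below 0.012 m or horizontal distance between grey_head and pad_c below 0.012 m or horizontal distance between grey_head and pad_d below 0.012 m) and horizontal distance between grey_head and brass_stop between 0.15 and 0.21 m and height (world z) of grey_head between 0.116 and 0.128 m and (horizontal distance between brown_head and pad_a below 0.012 m or horizontal distance between brown_head and pad_b below 0.012 m or horizontal distance between brown_head and pad_c below 0.012 m or horizontal distance between brown_head and pad_d below 0.012 m) and horizontal distance between brown_head and brass_stop between 0.04 and 0.1 m and height (world z) of brown_head between 0.133 and 0.145 m and distance of slip_jar from where it was at the start of the episode below 0.02 m); the robot touches nothing.
It fails at once if a bust was tipped over (angle between any of white_head, terracotta_head, grey_head, brown_head's own z axis and vertical above 0.7 rad).
It fails at once if the jar was moved by more than 20 mm (distance of slip_jar from where it was at the start of the episode above 0.02 m).
It also fails if it takes over 125 s, if anything falls off the work surface, if the arm or the gripper's body presses on something with over 40 N, if the wrist force passes 120 N, or if a joint passes its speed limit or range.

## Working session

There is one attempt and no reset: what is moved stays moved. The work goes in short steps, Python scripts to look and compute and a tool call to move; the robot and the scene stay as the last step left them, time stands still between calls to the robot, and variables do not carry over. Pictures are saved under pics/ and viewed, at most 14 in all, crops included, and the job is handed in when it is done.

Besides the shell and the picture viewer there is one more tool, called after "Request:" as a command line: name --argument value ..., lists and objects as JSON in quotes. jog_arm: Moves the arm, as the interface text tells. Its arguments: {"type":"object","properties":{"commands":{"type":"array","items":{"type":"array","items":{"type":"array","items":{"type":"number"}}}},"jaw":{"type":"number"},"newtons":{"type":"number"}},"required":["commands"]}

```bash
ls; mkdir -p pics; python3 - <<'E'
from plant import bot
import cv2,numpy as np
print(bot.tip_extent, bot.sense())
for c in ("top","side"):
    cv2.imwrite(f"pics/{c}0.png",bot.snapshot(c)); k=bot.get_calibration(c); print(c,k)
for q in ["white_head","terracotta_head","grey_head","brown_head","pad_a","brass_stop","slip_jar"]:
    for c in ("top",):
        print(q,c,[(np.round(d["centre"],3).tolist(),round(d["p"],2)) for d in bot.spot_in(q,c)])
E
```

```text
pics
0.014 {'time': 0.0, 'joint_pos': array([ 9.96275480e-01,  1.04707439e-01,  9.64326781e-02,  1.56392785e+00,
       -4.40822686e-06,  1.35311256e+00]), 'joint_velocities': array([-1.94268855e-03,  5.04456676e-05, -9.05585066e-05, -9.96952743e-04,
       -4.75145975e-04,  6.11684520e-04]), 'joint_torque': array([-7.21653814e-04, -5.56922615e+01,  5.03653443e+01,  1.65787287e-02,
       -2.67471441e-04,  4.18988066e-06]), 'tool_pos': array([0.209381  , 0.56191728, 0.24449743]), 'tcp_rot': array([[-9.37006242e-01,  3.49311786e-01, -7.60517262e-04],
       [ 3.49312486e-01,  9.37005543e-01, -1.18290020e-03],
       [ 2.99407909e-04, -1.37404304e-03, -9.99999011e-01]]), 'force': array([ 0.09027812,  0.03333257, -0.01501359]), 'ft_torque': array([-0.0017179 , -0.00641597,  0.03087757]), 'finger_force': 0.0, 'opening': 0.08567025056036719}
top {'fx': 457.12468508475365, 'fy': 457.12468508475365, 'cx': 318.8726757686493, 'cy': 207.1570828841203, 'R': array([[-0.0156003 , -0.9998773 ,  0.00141663],
       [-0.99667448,  0.01543697, -0.08001056],
       [ 0.07997887, -0.00266011, -0.996793
[... 212 characters left out ...]
4],
       [-0.07445117, -0.63356456, -0.77009933],
       [ 0.09568531,  0.76414084, -0.63791308]]), 't': array([-0.58971429,  0.10915753,  0.94291673])}
white_head top [([0.446, -0.075, 0.082], 0.57)]
terracotta_head top [([0.474, 0.097, 0.101], 0.55)]
grey_head top [([0.461, -0.268, 0.108], 0.81), ([0.397, -0.173, 0.115], 0.76), ([0.776, -0.01, 0.08], 0.4)]
brown_head top [([0.456, 0.24, 0.116], 0.72), ([0.463, -0.265, 0.109], 0.6)]
pad_a top [([0.638, -0.097, 0.021], 0.92), ([0.626, 0.012, 0.021], 0.89), ([0.612, 0.122, 0.021], 0.83), ([0.654, -0.205, 0.019], 0.76)]
brass_stop top [([0.661, -0.272, 0.05], 0.68), ([0.477, 0.094, 0.102], 0.24)]
slip_jar top [([0.778, -0.014, 0.079], 0.78)]
```

View pics/top0.png

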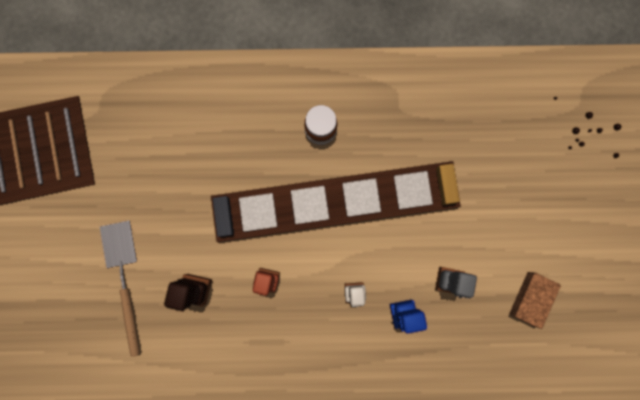

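View pics/side0.png

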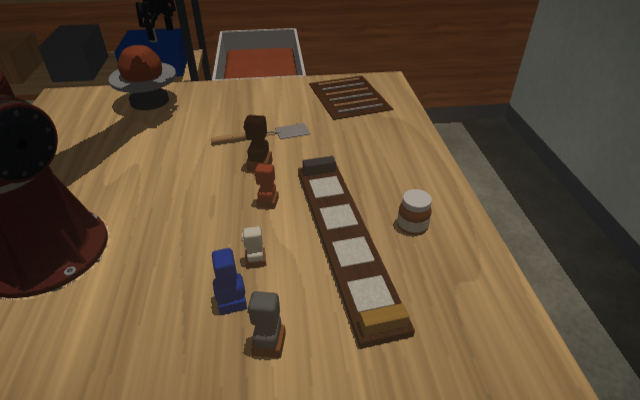

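The brass bar is at the right end, pixel (450,185) in the top view, which is the -y end. The blue look-alike is at (408,316) and the real grey bust at (457,283). Brown goes first, so I'll look at it with the wrist camera.

```bash
cat > h.py <<'E'
from plant import bot
import numpy as np, cv2
from scipy.spatial.transform import Rotation as Ro
def T(p,th):
    c,s=np.cos(th),np.sin(th)
    return np.array(p,float),np.array([[-c,-s,0],[-s,c,0],[0,0,-1.]])
def rel(a,b):   # row taking pose a to pose b
    return np.r_[a[1].T@(b[0]-a[0]),Ro.from_matrix(a[1].T@b[1]).as_rotvec()].round(4).tolist()
def now():
    s=bot.sense(); return s["tool_pos"],s["tcp_rot"]
def plan(*tg):
    a=now()
    for p,th in tg:
        b=T(p,th); r=rel(a,b); a=b
        n=max(np.linalg.norm(r[:3])/.0625,np.linalg.norm(r[3:])/.1867)
        print(r,"rows>=%.1f"%n)
def wcam():
    k=bot.get_calibration("wrist"); p,R=now(); im=bot.snapshot("wrist")
    M=np.array(k["mount"]); Rc=R@M[:3,:3]; tc=R@M[:3,3]+p
    return im,k,Rc,tc
def toplane(uv,z,k,Rc,tc):
    uv=np.atleast_2d(uv).astype(float)
    d=np.c_[(uv[:,0]-k["cx"])/k["fx"],(uv[:,1]-k["cy"])/k["fy"],np.ones(len(uv))]@Rc.T
    return (tc+d*((z-tc[2])/d[:,2])[:,None])[:,:2]
E
python3 - <<'E'
from h import *
print(bot.get_calibration("wrist"))
plan(([.456,.24,.28],0))
E
```

```text
{'fx': 310.58653684024034, 'fy': 310.58653684024034, 'cx': 321.3044582810313, 'cy': 195.15960770944346, 'mount': array([[-8.19138096e-04, -9.65933518e-01, -2.58789040e-01,
         6.42782873e-02],
       [ 9.99999329e-01, -5.79304666e-04, -1.00300906e-03,
        -4.17002513e-04],
       [ 8.18922372e-04, -2.58789688e-01,  9.65933345e-01,
        -1.29067314e-01],
       [ 0.00000000e+00,  0.00000000e+00,  0.00000000e+00,
         1.00000000e+00]])}
[-0.3435, -0.2158, -0.0347, -0.0, 0.0, -0.3568] rows>=6.5
```

Request:
jog_arm --commands '[[[-0.17,-0.108,-0.034,0,0,0],[-0.17,-0.108,-0.034,0,0,0],[-0.17,-0.108,-0.034,0,0,0],[-0.17,-0.108,-0.034,0,0,0]]]'

```text
time: 0.95
tool_pos: [0.3331, 0.3996, 0.2803]
tcp_rot: [[-0.936, 0.352, 0.001], [0.352, 0.936, 0.001], [-0.001, 0.001, -1.0]]
force: [0.4, 0.3, -0.6]
opening: 0.0851
finger_force: 0.0
```

Request:
jog_arm --commands '[[[-0.172,-0.108,0,0,0,-0.357],[-0.172,-0.108,0,0,0,-0.357],[-0.172,-0.108,0,0,0,-0.357],[-0.172,-0.108,0,0,0,-0.357],[-0.172,-0.108,0,0,0,-0.357]]]'

```text
time: 1.58
tool_pos: [0.4555, 0.2393, 0.2789]
tcp_rot: [[-1.0, 0.003, -0.0], [0.003, 1.0, 0.0], [0.0, -0.0, -1.0]]
force: [-1.2, -0.0, -0.6]
opening: 0.0855
finger_force: 0.0
```

```bash
python3 - <<'E'
from h import *
im,k,Rc,tc=wcam(); print(now(),tc); cv2.imwrite("pics/w1.png",im)
print(bot.spot_in("brown_head","wrist"))
E
```

```text
(array([0.45472419, 0.2402879 , 0.27906742]), array([[-9.99999112e-01,  1.20838963e-03, -5.61209080e-04],
       [ 1.20821139e-03,  9.99999220e-01,  3.17824914e-04],
       [ 5.61592698e-04,  3.17146573e-04, -9.99999792e-01]])) [0.39103151 0.23872353 0.4080112 ]
[{'centre': [0.4442, 0.2495, 0.1417], 'p': 0.94}]
```

View pics/w1.png

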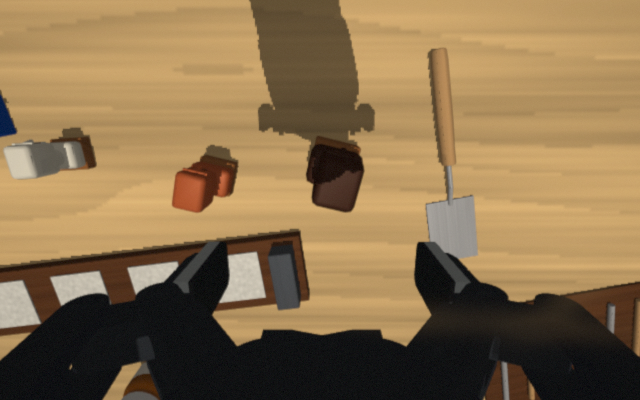

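The brown head top is around (338,180), partly in the gripper's shadow, with its edges turned about 15°. Terracotta is at (195,190) and white at (35,160). I'll enlarge this picture to find the head corners.

```bash
python3 - <<'E'
import cv2,numpy as np
im=cv2.imread("pics/w1.png")
a=cv2.resize(im[130:220,295:375],(640,720),interpolation=cv2.INTER_CUBIC)[:600]
a=np.clip(255*(a/160.)**.6,0,255).astype("uint8")
cv2.imwrite("pics/z1.png",a)
E
```

```text
(no output)
```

View pics/z1.png

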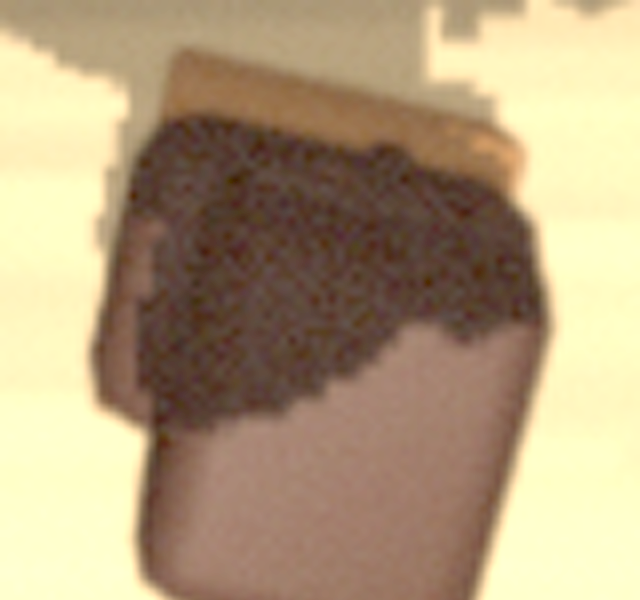

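```bash
cat >> h.py <<'E'
def cam_at(p,R):
    k=bot.get_calibration("wrist"); M=np.array(k["mount"]); return k,R@M[:3,:3],R@M[:3,3]+p
E
python3 - <<'E'
from h import *
c=cam_at(*now())
print("base back edge",toplane([[317.5,136.3],[360,148.8]],.012,*c).round(4).tolist())
print("head R edge",toplane([[363.5,170],[354.4,205]],.144,*c).round(4).tolist())
print("head L edge,corners bottom",toplane([[313.5,184],[312.5,200],[315,205],[348,211]],.144,*c).round(4).tolist())
E
```

```text
base back edge [[0.4191, 0.2351], [0.4348, 0.2891]]
head R edge [[0.438, 0.2764], [0.4695, 0.2694]]
head L edge,corners bottom [[0.4504, 0.2332], [0.4649, 0.2322], [0.4695, 0.2344], [0.4751, 0.2638]]
```

```bash
python3 - <<'E'
from h import *
bot.snapshot("side")
for q in("pad_a","brass_stop"): print([(np.round(d["centre"],4).tolist(),round(d["p"],2)) for d in bot.spot_in(q,"side")])
bot.snapshot("top")
for q in("pad_a",): print([(np.round(d["centre"],4).tolist(),round(d["p"],2)) for d in bot.spot_in(q,"top")])
plan(([.452,.254,.19],-.283),([.452,.254,.114],-.283))
E
```

```text
[([0.6369, -0.0989, 0.0239], 0.87), ([0.6148, 0.12, 0.0185], 0.8), ([0.6527, -0.2052, 0.0257], 0.74), ([0.6255, 0.0067, 0.0214], 0.73)]
[([0.6598, -0.2842, 0.051], 0.68)]
[([0.6239, 0.0111, 0.0242], 0.98), ([0.6092, 0.121, 0.0221], 0.77), ([0.6541, -0.2052, 0.0222], 0.76), ([0.6368, -0.0966, 0.0231], 0.61)]
[0.0021, 0.0127, 0.0894, 0.0002, 0.0001, 0.2847] rows>=1.5
[0.0, 0.0, 0.076, 0.0, 0.0, 0.0] rows>=1.2
```

Request:
jog_arm --commands '[[[0.002,0.013,0.089,0,0,0.284],[0.002,0.013,0.089,0,0,0.284],[0.002,0.013,0.089,0,0,0.284]]]'

```text
time: 2.3
tool_pos: [0.4509, 0.2537, 0.1883]
tcp_rot: [[-0.961, 0.278, -0.004], [0.278, 0.961, -0.001], [0.003, -0.002, -1.0]]
force: [0.4, 0.1, 0.4]
opening: 0.0853
finger_force: 0.0
```

Request:
jog_arm --commands '[[[0,0,0.04,0,0,0],[0,0,0.076,0,0,0],[0,0,0.076,0,0,0],[0,0,0.076,0,0,0]]]'

```text
time: 2.8
tool_pos: [0.4538, 0.2538, 0.1169]
tcp_rot: [[-0.96, 0.279, 0.003], [0.279, 0.96, 0.001], [-0.002, 0.002, -1.0]]
force: [0.5, 0.0, 0.2]
opening: 0.0851
finger_force: 0.0
```

Request:
jog_arm --commands '[[[0,0,0,0,0,0],[0,0,0,0,0,0],[0,0,0,0,0,0],[0,0,0,0,0,0],[0,0,0,0,0,0]]]' --jaw 0.03 --newtons 50

```text
time: 3.42
tool_pos: [0.453, 0.2534, 0.1154]
tcp_rot: [[-0.96, 0.28, 0.001], [0.28, 0.96, 0.0], [-0.001, 0.0, -1.0]]
force: [-1.6, -1.0, 6.2]
opening: 0.04
finger_force: 49.9
```

Request:
jog_arm --commands '[[[0,0,-0.03,0,0,0],[0,0,-0.08,0,0,0],[0,0,-0.12,0,0,0],[0,0,-0.12,0,0,0]]]'

```text
time: 3.92
tool_pos: [0.4539, 0.2537, 0.2371]
tcp_rot: [[-0.96, 0.28, 0.004], [0.28, 0.96, 0.001], [-0.004, 0.002, -1.0]]
force: [-0.5, -0.6, -5.5]
opening: 0.0397
finger_force: 51.8
```

```bash
python3 - <<'E'
from h import *
plan(([.55,.03,.23],-.283),([.653,-.2055,.19],.126),([.653,-.2055,.140],.126))
E
```

```text
[-0.1549, -0.1879, 0.0073, 0.0024, 0.0039, -0.0007] rows>=3.9
[-0.1647, -0.1974, 0.04, 0.0, 0.0, -0.409] rows>=4.2
[0.0, 0.0, 0.05, 0.0, 0.0, 0.0] rows>=0.8
```

Request:
jog_arm --commands '[[[-0.039,-0.047,0,0,0,0],[-0.077,-0.094,0,0,0,0],[-0.116,-0.141,0,0,0,0],[-0.155,-0.188,0.005,0,0,0]]]'

```text
time: 4.42
tool_pos: [0.5486, 0.0278, 0.2273]
tcp_rot: [[-0.96, 0.28, -0.002], [0.28, 0.96, 0.001], [0.002, 0.0, -1.0]]
force: [1.3, 0.0, -5.2]
opening: 0.0392
finger_force: 54.6
```

Request:
jog_arm --commands '[[[-0.037,-0.045,0,0,0,-0.09],[-0.075,-0.09,0.01,0,0,-0.18],[-0.115,-0.138,0.02,0,0,-0.28],[-0.145,-0.173,0.03,0,0,-0.36],[-0.165,-0.197,0.04,0,0,-0.409]]]'

```text
time: 5.05
tool_pos: [0.6514, -0.2077, 0.1856]
tcp_rot: [[-0.992, -0.125, -0.003], [-0.125, 0.992, 0.002], [0.003, 0.002, -1.0]]
force: [1.1, 0.3, -6.0]
opening: 0.0394
finger_force: 54.8
```

Request:
jog_arm --commands '[[[0,0,0,0,0,0],[0,0,0,0,0,0]]]'

```text
time: 5.3
tool_pos: [0.6512, -0.205, 0.1875]
tcp_rot: [[-0.992, -0.124, -0.002], [-0.124, 0.992, 0.002], [0.002, 0.002, -1.0]]
force: [0.7, 0.9, -4.8]
opening: 0.0394
finger_force: 55.1
```

```bash
python3 - <<'E'
from h import *
plan(([.653,-.2055,.139],.126),)
im,*_=wcam(); cv2.imwrite("pics/w2.png",im)
for q in("pad_a","brass_stop"): print([(np.round(d["centre"],4).tolist(),round(d["p"],2)) for d in bot.spot_in(q,"wrist")])
E
```

```text
[-0.0019, -0.0008, 0.0485, 0.0021, -0.0022, -0.0012] rows>=0.8
[([0.6165, 0.0931, 0.0226], 0.87), ([0.6413, -0.1009, 0.0235], 0.86), ([0.6239, -0.2085, 0.0217], 0.8), ([0.6242, 0.0094, 0.0221], 0.58)]
[([0.6576, -0.2753, 0.051], 0.62)]
```

View pics/w2.png

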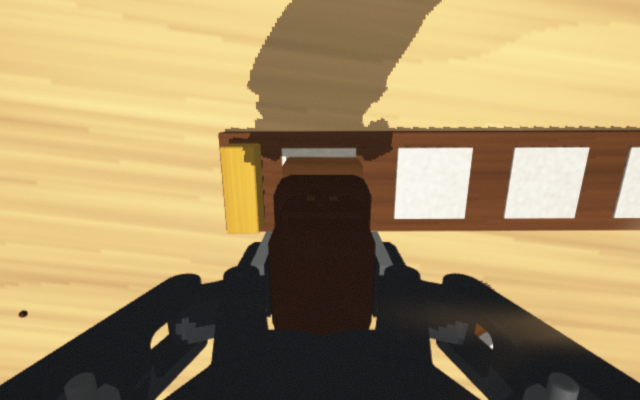

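The bust is held over the pad next to the brass bar. Pad 2's corners are (398,147), (472,148), (467,218) and (395,218). The far edge of pad 1 runs (282,150)–(356,150).

```bash
python3 - <<'E'
from h import *
c=cam_at(*now())
for P in ([[398,147],[472,148],[467,218],[395,218]],[[510,148],[589,148],[576,219],[505,217]],[[282,150],[356,150]]):
    q=toplane(P,.022,*c); print(q.round(4).tolist(),q.mean(0).round(4))
q=toplane([[285,158],[362,158]],.08,*c); print("base",q.round(4).tolist())
E
```

```text
[[0.6106, -0.1377], [0.6028, -0.0678], [0.6719, -0.0553], [0.681, -0.1273]] [ 0.6416 -0.097 ]
[[0.5983, -0.032], [0.5889, 0.0423], [0.6592, 0.0539], [0.6661, -0.0176]] [0.6281 0.0116]
[[0.6272, -0.2466], [0.6184, -0.1768]] [ 0.6228 -0.2117]
base [[0.6254, -0.2373], [0.6179, -0.1785]]
```

Request:
jog_arm --commands '[[[-0.004,0,0.025,0,0,0],[-0.004,0,0.042,0,0,0],[-0.004,0,0.047,0,0,0],[-0.004,0,0.049,0,0,0],[-0.004,0,0.049,0,0,0]]]'

```text
time: 6.08
tool_pos: [0.6562, -0.2054, 0.1411]
tcp_rot: [[-0.992, -0.125, 0.001], [-0.125, 0.992, -0.0], [-0.001, -0.001, -1.0]]
force: [0.0, 0.6, -4.2]
opening: 0.0394
finger_force: 55.0
```

Request:
jog_arm --commands '[[[0,0,0.002,0,0,0],[0,0,0.003,0,0,0],[0,0,0.003,0,0,0]]]'

```text
time: 6.45
tool_pos: [0.6562, -0.2055, 0.1382]
tcp_rot: [[-0.992, -0.125, 0.001], [-0.125, 0.992, -0.0], [-0.001, -0.001, -1.0]]
force: [-2.7, 1.2, 1.1]
opening: 0.0392
finger_force: 55.8
```

Request:
jog_arm --commands '[[[0,0,0,0,0,0],[0,0,0,0,0,0],[0,0,0,0,0,0],[0,0,0,0,0,0]]]' --jaw 0.085

```text
time: 6.95
tool_pos: [0.656, -0.2053, 0.1373]
tcp_rot: [[-0.992, -0.125, 0.0], [-0.125, 0.992, 0.0], [-0.0, 0.0, -1.0]]
force: [-0.1, 0.5, -0.2]
opening: 0.0849
finger_force: 0.0
```

Request:
jog_arm --commands '[[[0,0,-0.03,0,0,0],[0,0,-0.09,0,0,0],[0,0,-0.14,0,0,0],[0,0,-0.14,0,0,0]]]'

```text
time: 7.45
tool_pos: [0.6575, -0.2061, 0.2829]
tcp_rot: [[-0.992, -0.125, 0.007], [-0.125, 0.992, -0.004], [-0.007, -0.005, -1.0]]
force: [0.2, -0.6, -0.6]
opening: 0.0845
finger_force: 0.0
```

```bash
python3 - <<'E'
from h import *
im,k,Rc,tc=wcam(); cv2.imwrite("pics/w3.png",im)
print(now()[0],bot.spot_in("brown_head","wrist"))
plan(([.475,-.265,.28],.126))
E
```

```text
[ 0.65688849 -0.20582743  0.27975278] [{'centre': [0.6449, -0.2084, 0.1669], 'p': 0.61}, {'centre': [0.6235, -0.217, 0.0263], 'p': 0.5}]
[0.1872, -0.0364, -0.0027, -0.0004, 0.0008, -0.0009] rows>=3.1
```

Request:
jog_arm --commands '[[[0.06,-0.012,0,0,0,0],[0.12,-0.024,0,0,0,0],[0.17,-0.034,0,0,0,0],[0.205,-0.036,0,0,0,0],[0.205,-0.036,0,0,0,0]]]'

```text
time: 8.18
tool_pos: [0.455, -0.2667, 0.2758]
tcp_rot: [[-0.992, -0.123, -0.002], [-0.123, 0.992, 0.001], [0.001, 0.002, -1.0]]
force: [1.4, 1.1, 0.5]
opening: 0.085
finger_force: 0.0
```

```bash
python3 - <<'E'
from h import *
im,k,Rc,tc=wcam(); cv2.imwrite("pics/w4.png",im)
print(now(),bot.spot_in("grey_head","wrist"))
a=im[40:340,100:500]; cv2.imwrite("pics/z4.png",cv2.resize(a,(800,600),interpolation=cv2.INTER_CUBIC))
E
```

```text
(array([ 0.45612996, -0.26654463,  0.27593733]), array([[-9.92369051e-01, -1.23299090e-01, -1.00068304e-03],
       [-1.23300390e-01,  9.92368459e-01,  1.36180386e-03],
       [ 8.25137109e-04,  1.47479661e-03, -9.99998572e-01]])) [{'centre': [0.3929, -0.1927, 0.12], 'p': 0.97}, {'centre': [0.4517, -0.282, 0.12], 'p': 0.78}]
```

View pics/z4.png

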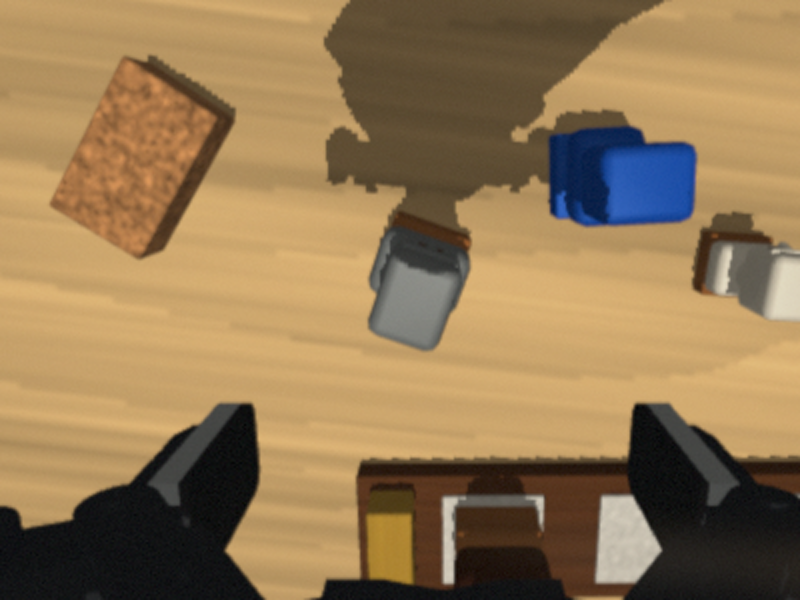

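Brown stands centred on pad 1. The grey bust's base back edge runs (398,212)–(470,237) in the zoom. Its head's front corners are near (370,328) and (435,350).

```bash
cat >> h.py <<'E'
def est(zoom,off,sc,base,basew,front,H,depth,zb=.012,left=None,right=None):
    """base: 2 px of base back edge; front: 2 px of head front edge (image down)"""
    c=cam_at(*now()); f=lambda P,z:toplane(np.array(P)/sc+off,z,*c)
    b=f(base,zb); d=b[1]-b[0]; L=np.linalg.norm(d); u=d/L; n=np.array([u[1],-u[0]])
    h=f(front,H); e=h[1]-h[0]; u2=e/np.linalg.norm(e)
    print("base len",L.round(4),"th",-np.arctan2(u[0],u[1]).round(3),"head front len",np.linalg.norm(e).round(4),"th",-np.arctan2(u2[0],u2[1]).round(3))
    print("centre from base",(b.mean(0)+n*basew/2).round(4),"from head front",(h.mean(0)-n*depth/2).round(4))
E
python3 - <<'E'
from h import *
est(None,np.array([100,40]),2,[[398,212],[470,237]],.05,[[370,328],[435,350]],.124,.044)
E
```

```text
base len 0.0481 th -0.21 head front len 0.0325 th -0.219
centre from base [ 0.4665 -0.2797] from head front [ 0.4622 -0.2785]
```

```bash
python3 - <<'E'
from h import *
plan(([.465,-.279,.17],-.22),([.465,-.279,.098],-.22),([.465,-.279,.178],-.22),([.55,-.19,.178],0),([.6405,-.097,.165],.125))
E
```

```text
[-0.0066, -0.0136, 0.1061, 0.0012, -0.0008, 0.3445] rows>=1.8
[0.0, 0.0, 0.072, 0.0, 0.0, 0.0] rows>=1.2
[0.0, 0.0, -0.08, 0.0, 0.0, 0.0] rows>=1.3
[-0.0635, 0.1054, 0.0, 0.0, 0.0, -0.22] rows>=2.0
[-0.0905, 0.093, 0.013, 0.0, 0.0, -0.125] rows>=2.1
```

Request:
jog_arm --commands '[[[-0.007,-0.014,0.05,0,0,0.172],[-0.007,-0.014,0.106,0,0,0.344],[-0.007,-0.014,0.106,0,0,0.344],[-0.007,-0.014,0.106,0,0,0.344]]]'

```text
time: 8.78
tool_pos: [0.4666, -0.2798, 0.1731]
tcp_rot: [[-0.977, 0.213, 0.001], [0.213, 0.977, -0.001], [-0.001, -0.001, -1.0]]
force: [0.6, -1.2, 0.9]
opening: 0.0851
finger_force: 0.0
```

Request:
jog_arm --commands '[[[0,0,0.04,0,0,0],[0,0,0.072,0,0,0],[0,0,0.072,0,0,0],[0,0,0.072,0,0,0]]]'

```text
time: 9.28
tool_pos: [0.4671, -0.2808, 0.1024]
tcp_rot: [[-0.976, 0.216, 0.003], [0.216, 0.976, -0.003], [-0.003, -0.002, -1.0]]
force: [0.0, -0.9, 0.6]
opening: 0.085
finger_force: 0.0
```

Request:
jog_arm --commands '[[[0,0,0,0,0,0],[0,0,0,0,0,0],[0,0,0,0,0,0],[0,0,0,0,0,0],[0,0,0,0,0,0]]]' --jaw 0.026 --newtons 50

```text
time: 9.9
tool_pos: [0.4661, -0.2801, 0.1]
tcp_rot: [[-0.976, 0.217, 0.001], [0.217, 0.976, -0.001], [-0.001, -0.001, -1.0]]
force: [-1.1, -1.0, 5.7]
opening: 0.0353
finger_force: 50.9
```

Request:
jog_arm --commands '[[[0,0,-0.03,0,0,0],[0,0,-0.07,0,0,0],[0,0,-0.09,0,0,0],[0,0,-0.09,0,0,0]]]'

```text
time: 10.4
tool_pos: [0.4662, -0.2801, 0.19]
tcp_rot: [[-0.976, 0.217, 0.001], [0.217, 0.976, -0.001], [-0.002, -0.001, -1.0]]
force: [-0.4, -0.5, -1.7]
opening: 0.0354
finger_force: 51.0
```

```bash
python3 - <<'E'
from h import *
plan(([.53,-.12,.188],-.22),([.640,-.097,.155],.125))
E
```

```text
[-0.0275, 0.1701, 0.0019, -0.0008, 0.0015, 0.0012] rows>=2.8
[-0.1023, 0.0465, 0.033, 0.0, 0.0, -0.345] rows>=1.9
```

Request:
jog_arm --commands '[[[-0.009,0.056,0,0,0,0],[-0.018,0.112,0,0,0,0],[-0.0275,0.17,0,0,0,0],[-0.0275,0.17,0,0,0,0]]]'

```text
time: 10.9
tool_pos: [0.5295, -0.1156, 0.187]
tcp_rot: [[-0.977, 0.212, -0.002], [0.212, 0.977, 0.002], [0.003, 0.002, -1.0]]
force: [0.5, -0.5, -2.0]
opening: 0.0354
finger_force: 52.0
```

Request:
jog_arm --commands '[[[-0.04,0.018,0,0,0,-0.14],[-0.08,0.036,0.016,0,0,-0.28],[-0.102,0.0465,0.032,0,0,-0.345],[-0.102,0.0465,0.032,0,0,-0.345],[-0.102,0.0465,0.032,0,0,-0.345]]]'

```text
time: 11.52
tool_pos: [0.6382, -0.0969, 0.1563]
tcp_rot: [[-0.992, -0.124, -0.002], [-0.124, 0.992, 0.0], [0.002, 0.001, -1.0]]
force: [-0.4, -0.8, -1.8]
opening: 0.0353
finger_force: 52.1
```

```bash
python3 - <<'E'
from h import *
print(now())
im,*_=wcam(); cv2.imwrite("pics/w5.png",im)
a=im[80:300,160:480]; cv2.imwrite("pics/z5.png",cv2.resize(a,(800,550),interpolation=cv2.INTER_CUBIC))
E
```

```text
(array([ 0.63822355, -0.09693955,  0.15629118]), array([[-9.92219913e-01, -1.24484176e-01, -1.82608800e-03],
       [-1.24485188e-01,  9.92221364e-01,  4.50639548e-04],
       [ 1.75578603e-03,  6.74454440e-04, -9.99998231e-01]]))
```

View pics/z5.png

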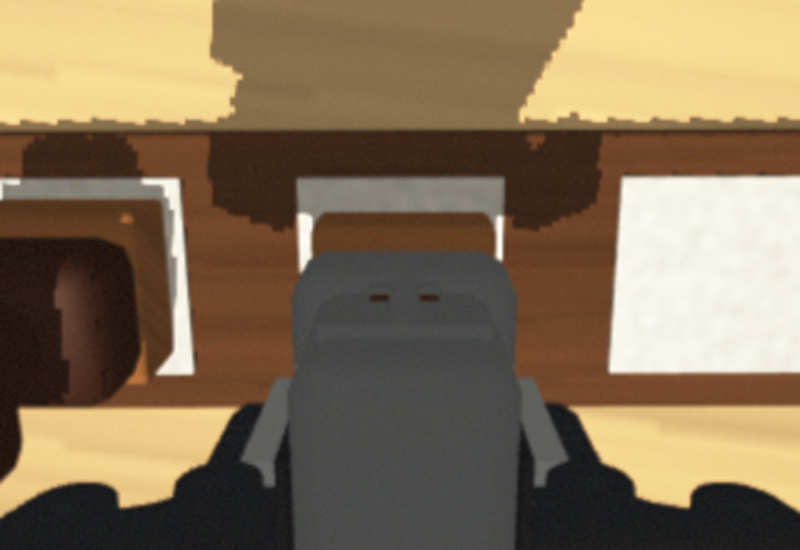

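The grey bust is held over pad 2. The pad's back edge runs (297,178)–(505,178) and the base's back edge (313,212)–(496,212), so it is centred sideways.

```bash
python3 - <<'E'
from h import *
c=cam_at(*now()); f=lambda P,z:toplane(np.array(P)/2.5+[160,80],z,*c)
b=f([[297,178],[505,178]],.022); print(b.round(4).tolist(),b.mean(0)+.035*np.array([.992,.125]),np.linalg.norm(b[1]-b[0]))
for z in(.056,.068):
    b=f([[313,212],[496,212]],z); print(b.round(4).tolist(),b.mean(0)+.025*np.array([.992,.125]),np.linalg.norm(b[1]-b[0]))
E
```

```text
[[0.6107, -0.1379], [0.6019, -0.0679]] [ 0.64101414 -0.09849673] 0.07057084976436552
[[0.6155, -0.1281], [0.6088, -0.0738]] [ 0.63693916 -0.09784793] 0.05471255829002295
[[0.6134, -0.127], [0.607, -0.0755]] [ 0.63497906 -0.09810337] 0.05185985043092686
```

Move +5 mm in x and go down 34 mm.

Request:
jog_arm --commands '[[[-0.005,0,0.018,0,0,0],[-0.005,0,0.028,0,0,0],[-0.005,0,0.033,0,0,0],[-0.005,0,0.034,0,0,0],[-0.005,0,0.034,0,0,0]]]'

```text
time: 12.2
tool_pos: [0.6442, -0.0958, 0.1236]
tcp_rot: [[-0.992, -0.126, 0.0], [-0.126, 0.992, -0.0], [-0.0, -0.0, -1.0]]
force: [-0.4, -1.0, -2.6]
opening: 0.0353
finger_force: 52.1
```

Request:
jog_arm --commands '[[[0,0,0.0015,0,0,0],[0,0,0.0025,0,0,0],[0,0,0.0025,0,0,0]]]'

```text
time: 12.58
tool_pos: [0.6446, -0.0959, 0.1221]
tcp_rot: [[-0.992, -0.126, 0.002], [-0.126, 0.992, -0.0], [-0.002, -0.001, -1.0]]
force: [-1.3, 0.4, 5.5]
opening: 0.0357
finger_force: 52.9
```

Request:
jog_arm --commands '[[[0,0,0,0,0,0],[0,0,0,0,0,0],[0,0,0,0,0,0],[0,0,0,0,0,0]]]' --jaw 0.085

```text
time: 13.08
tool_pos: [0.6441, -0.0958, 0.1207]
tcp_rot: [[-0.992, -0.126, -0.0], [-0.126, 0.992, 0.0], [0.0, 0.0, -1.0]]
force: [0.5, -0.3, 0.0]
opening: 0.085
finger_force: 0.0
```

Request:
jog_arm --commands '[[[0,0,-0.03,0,0,0],[0,0,-0.09,0,0,0],[0,0,-0.14,0,0,0],[0,0,-0.14,0,0,0]]]'

```text
time: 13.58
tool_pos: [0.6459, -0.0964, 0.2662]
tcp_rot: [[-0.992, -0.126, 0.008], [-0.126, 0.992, -0.003], [-0.007, -0.004, -1.0]]
force: [0.7, 0.8, -0.0]
opening: 0.085
finger_force: 0.0
```

```bash
python3 - <<'E'
from h import *
print(now()[0]); plan(([.462,.06,.25],.125))
E
```

```text
[ 0.64591572 -0.09640537  0.26616891]
[0.1629, 0.1784, 0.0144, -0.0036, 0.0072, 0.0013] rows>=3.9
```

Request:
jog_arm --commands '[[[0.044,0.037,0,0,0,0],[0.088,0.074,0,0,0,0],[0.132,0.111,0,0,0,0],[0.17,0.148,0,0,0,0],[0.17,0.148,0,0,0,0]]]'

```text
time: 14.2
tool_pos: [0.4547, 0.0314, 0.2605]
tcp_rot: [[-0.992, -0.128, 0.0], [-0.128, 0.992, 0.0], [-0.0, 0.0, -1.0]]
force: [0.4, -0.2, -0.1]
opening: 0.0851
finger_force: 0.0
```

Request:
jog_arm --commands '[[[0,0,0,0,0,0]]]'

```text
time: 14.32
tool_pos: [0.4571, 0.0295, 0.2604]
tcp_rot: [[-0.992, -0.126, 0.0], [-0.126, 0.992, -0.0], [-0.0, -0.0, -1.0]]
force: [-0.2, 0.3, -0.0]
opening: 0.0846
finger_force: 0.0
```

```bash
python3 - <<'E'
from h import *
im,*_=wcam(); cv2.imwrite("pics/w6.png",im); print(now()); print([bot.spot_in(q,"wrist") for q in("white_head","terracotta_head")])
a=im[60:300,150:470]; cv2.imwrite("pics/z6.png",cv2.resize(a,(800,600),interpolation=cv2.INTER_CUBIC))
E
```

```text
(array([0.45734843, 0.02919796, 0.26035956]), array([[-9.92095482e-01, -1.25485254e-01, -7.24207587e-05],
       [-1.25485252e-01,  9.92095484e-01, -3.60515152e-05],
       [ 7.63722413e-05, -2.66788082e-05, -9.99999997e-01]]))
[[{'centre': [0.4379, -0.0731, 0.0824], 'p': 0.92}], [{'centre': [0.4627, 0.1013, 0.0979], 'p': 0.88}, {'centre': [0.4363, -0.0736, 0.0785], 'p': 0.42}]]
```

View pics/z6.png

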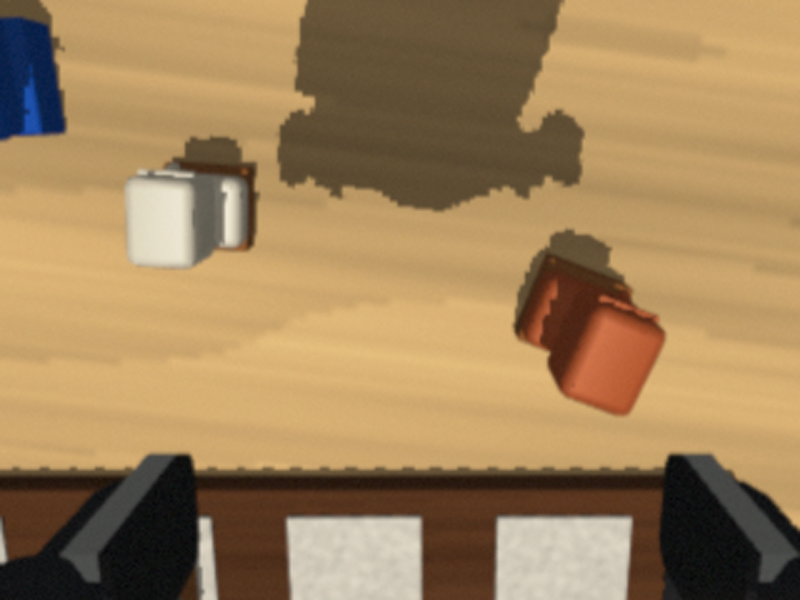

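White head's top corners: (127,178), (193,178), (192,268) and (130,265). Terracotta's: (605,300), (665,335), (625,415) and (563,393). Its base back edge runs (548,255)–(632,290).

```bash
python3 - <<'E'
from h import *
c=cam_at(*now()); f=lambda P,z:toplane(np.array(P)/2.5+[150,60],z,*c)
def rect(P,z):
    q=f(P,z); u=(q[1]-q[0]+q[2]-q[3])/2; v=(q[3]-q[0]+q[2]-q[1])/2
    print("ctr",q.mean(0).round(4),"w",np.linalg.norm(u).round(4),"d",np.linalg.norm(v).round(4),"th_u",-np.arctan2(u[0],u[1]).round(3),"th_v",np.arctan2(v[1],v[0]).round(3))
rect([[127,178],[193,178],[192,268],[130,265]],.084)
rect([[605,300],[665,335],[625,415],[563,393]],.104)
est(0,np.array([150,60]),2.5,[[548,255],[632,290]],.044,[[563,393],[625,415]],.104,.040)
est(0,np.array([150,60]),2.5,[[175,158],[256,165]],.040,[[130,265],[192,268]],.084,.036)
plan(([.47,.098,.16],-.29))
E
```

```text
ctr [ 0.4412 -0.0798] w 0.025 d 0.0346 th_u 0.101 th_v 0.047
ctr [0.4695 0.1014] w 0.0266 d 0.0372 th_u -0.314 th_v -0.25
base len 0.0457 th -0.267 head front len 0.0262 th -0.228
centre from base [0.4718 0.1016] from head front [0.4682 0.1021]
base len 0.0383 th 0.04 head front len 0.0246 th 0.076
centre from base [ 0.4401 -0.0777] from head front [ 0.4405 -0.0797]
[-0.0212, 0.0668, 0.1003, 0.0001, -0.0007, 0.4154] rows>=2.2
```

```bash
python3 - <<'E'
from h import *
plan(([.470,.1015,.15],-.26),([.470,.1015,.081],-.26),([.470,.1015,.151],-.26),([.628,.011,.140],.126))
E
```

```text
[-0.0216, 0.0703, 0.1103, 0.0001, -0.0007, 0.3854] rows>=2.1
[0.0, 0.0, 0.069, 0.0, 0.0, 0.0] rows>=1.1
[0.0, 0.0, -0.07, 0.0, 0.0, 0.0] rows>=1.1
[-0.176, -0.0468, 0.011, 0.0, 0.0, -0.386] rows>=2.9
```

Request:
jog_arm --commands '[[[-0.011,0.035,0.045,0,0,0.15],[-0.0215,0.07,0.09,0,0,0.3],[-0.0215,0.07,0.11,0,0,0.385],[-0.0215,0.07,0.11,0,0,0.385],[-0.0215,0.07,0.11,0,0,0.385]]]'

```text
time: 15.1
tool_pos: [0.4701, 0.1012, 0.1518]
tcp_rot: [[-0.967, 0.255, 0.001], [0.255, 0.967, -0.0], [-0.001, 0.0, -1.0]]
force: [1.2, 0.3, 0.3]
opening: 0.0852
finger_force: 0.0
```

Request:
jog_arm --commands '[[[0,0,0.04,0,0,0],[0,0,0.069,0,0,0],[0,0,0.069,0,0,0],[0,0,0.069,0,0,0]]]'

```text
time: 15.6
tool_pos: [0.4705, 0.1015, 0.0838]
tcp_rot: [[-0.967, 0.256, 0.002], [0.256, 0.967, -0.0], [-0.002, 0.001, -1.0]]
force: [-1.2, -0.3, 1.6]
opening: 0.0851
finger_force: 0.0
```

Request:
jog_arm --commands '[[[0,0,0,0,0,0],[0,0,0,0,0,0],[0,0,0,0,0,0],[0,0,0,0,0,0],[0,0,0,0,0,0]]]' --jaw 0.022 --newtons 50

```text
time: 16.23
tool_pos: [0.4697, 0.1019, 0.0824]
tcp_rot: [[-0.967, 0.256, 0.001], [0.256, 0.967, 0.0], [-0.001, 0.0, -1.0]]
force: [-0.6, 0.6, 5.3]
opening: 0.0315
finger_force: 49.4
```

Request:
jog_arm --commands '[[[0,0,-0.03,0,0,0],[0,0,-0.07,0,0,0],[0,0,-0.07,0,0,0],[0,0,-0.07,0,0,0]]]'

```text
time: 16.73
tool_pos: [0.4689, 0.1018, 0.1508]
tcp_rot: [[-0.967, 0.256, -0.001], [0.256, 0.967, 0.0], [0.001, -0.0, -1.0]]
force: [-0.1, 0.0, -2.8]
opening: 0.0314
finger_force: 50.2
```

```bash
python3 - <<'E'
from h import *
plan(([.628,.011,.140],.126))
E
```

```text
[-0.177, -0.0471, 0.0106, 0.0, -0.0012, -0.3848] rows>=2.9
```

Request:
jog_arm --commands '[[[-0.055,-0.015,0,0,0,-0.12],[-0.11,-0.03,0,0,0,-0.24],[-0.155,-0.042,0.005,0,0,-0.34],[-0.177,-0.047,0.01,0,0,-0.385],[-0.177,-0.047,0.01,0,0,-0.385]]]'

```text
time: 17.35
tool_pos: [0.6279, 0.0103, 0.1387]
tcp_rot: [[-0.992, -0.125, -0.004], [-0.125, 0.992, 0.001], [0.004, 0.001, -1.0]]
force: [-1.1, 0.5, -1.6]
opening: 0.0314
finger_force: 50.2
```

Request:
jog_arm --commands '[[[0,0,0,0,0,0],[0,0,0,0,0,0]]]'

```text
time: 17.6
tool_pos: [0.6277, 0.0117, 0.1417]
tcp_rot: [[-0.992, -0.126, -0.0], [-0.126, 0.992, 0.0], [0.0, 0.0, -1.0]]
force: [0.3, -0.0, -1.5]
opening: 0.0311
finger_force: 50.2
```

```bash
python3 - <<'E'
from h import *
im,*_=wcam(); cv2.imwrite("pics/w7.png",im); print(now())
a=im[80:300,160:480]; cv2.imwrite("pics/z7.png",cv2.resize(a,(800,550),interpolation=cv2.INTER_CUBIC))
E
```

```text
(array([0.62791123, 0.01163681, 0.14194115]), array([[-9.92004572e-01, -1.26201932e-01,  4.95791825e-05],
       [-1.26201923e-01,  9.92004563e-01,  1.43451565e-04],
       [-6.72866398e-05,  1.36047620e-04, -9.99999988e-01]]))
```

View pics/z7.png

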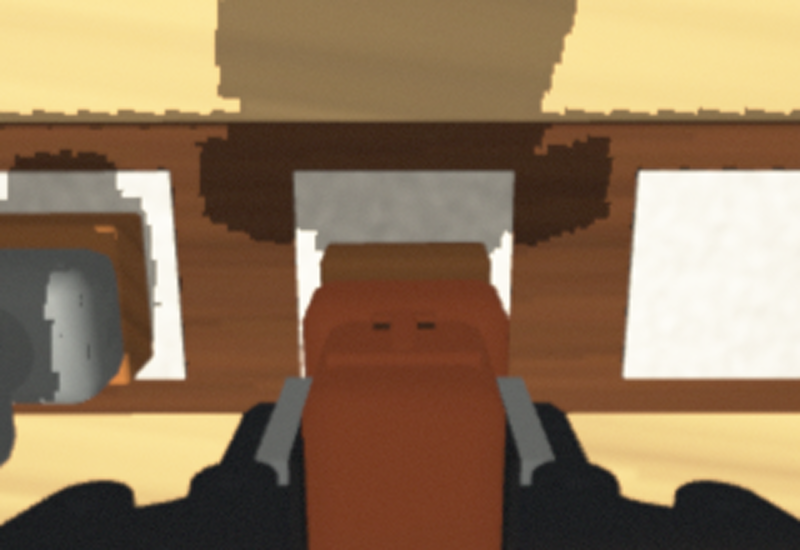

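```bash
python3 - <<'E'
from h import *
c=cam_at(*now()); f=lambda P,z:toplane(np.array(P)/2.5+[160,80],z,*c)
b=f([[293,171],[515,171]],.022); print(b.mean(0)+.035*np.array([.992,.125]),np.linalg.norm(b[1]-b[0]))
for z in(.059,.071):
    b=f([[322,243],[490,243]],z); print(b.mean(0)+.022*np.array([.992,.125]),np.linalg.norm(b[1]-b[0]))
E
```

```text
[0.62643656 0.01058248] 0.07084324191091991
[0.62912691 0.01148777] 0.046759862664563785
[0.62667251 0.0111432 ] 0.04411312855713439
```

Request:
jog_arm --commands '[[[0,0,0.018,0,0,0],[0,0,0.03,0,0,0],[0,0,0.035,0,0,0],[0,0,0.036,0,0,0],[0,0,0.036,0,0,0]]]'

```text
time: 18.27
tool_pos: [0.6287, 0.011, 0.1061]
tcp_rot: [[-0.992, -0.126, 0.001], [-0.126, 0.992, -0.0], [-0.001, -0.0, -1.0]]
force: [0.1, -0.6, -2.2]
opening: 0.0317
finger_force: 50.2
```

Request:
jog_arm --commands '[[[0,0,0.001,0,0,0],[0,0,0.0015,0,0,0],[0,0,0.0015,0,0,0]]]'

```text
time: 18.65
tool_pos: [0.6285, 0.011, 0.1045]
tcp_rot: [[-0.992, -0.126, 0.0], [-0.126, 0.992, 0.0], [-0.0, -0.0, -1.0]]
force: [0.3, -0.5, -1.5]
opening: 0.0314
finger_force: 50.4
```

Request:
jog_arm --commands '[[[0,0,0.001,0,0,0],[0,0,0.0015,0,0,0],[0,0,0.0015,0,0,0]]]'

```text
time: 19.02
tool_pos: [0.6288, 0.0111, 0.1044]
tcp_rot: [[-0.992, -0.126, 0.001], [-0.126, 0.992, -0.0], [-0.001, -0.0, -1.0]]
force: [-4.0, 0.6, 9.5]
opening: 0.0311
finger_force: 51.4
```

Request:
jog_arm --commands '[[[0,0,0,0,0,0],[0,0,0,0,0,0],[0,0,0,0,0,0],[0,0,0,0,0,0]]]' --jaw 0.085

```text
time: 19.52
tool_pos: [0.6284, 0.0111, 0.1027]
tcp_rot: [[-0.992, -0.126, -0.0], [-0.126, 0.992, 0.0], [0.0, 0.0, -1.0]]
force: [-1.2, 0.5, -0.4]
opening: 0.0847
finger_force: 0.0
```

Request:
jog_arm --commands '[[[0,0,-0.03,0,0,0],[0,0,-0.09,0,0,0],[0,0,-0.11,0,0,0],[0,0,-0.11,0,0,0]]]'

```text
time: 20.02
tool_pos: [0.6294, 0.0109, 0.2144]
tcp_rot: [[-0.992, -0.126, 0.003], [-0.126, 0.992, -0.0], [-0.003, -0.001, -1.0]]
force: [0.0, -0.6, -0.1]
opening: 0.0849
finger_force: 0.0
```

```bash
python3 - <<'E'
from h import *
print(now()[0]); plan(([.4405,-.079,.21],.055),([.4405,-.079,.066],.055))
E
```

```text
[0.62937952 0.01090393 0.21442061]
[0.1987, -0.0654, 0.0039, -0.0007, 0.003, 0.0712] rows>=3.3
[0.0, 0.0, 0.144, 0.0, 0.0, 0.0] rows>=2.3
```

Request:
jog_arm --commands '[[[0.058,-0.019,0,0,0,0.02],[0.116,-0.038,0,0,0,0.04],[0.165,-0.055,0,0,0,0.071],[0.198,-0.065,0,0,0,0.071],[0.198,-0.065,0,0,0,0.071]]]'

```text
time: 20.65
tool_pos: [0.4384, -0.0788, 0.211]
tcp_rot: [[-0.999, -0.053, -0.002], [-0.053, 0.999, 0.001], [0.002, 0.001, -1.0]]
force: [0.7, -0.2, 0.4]
opening: 0.0851
finger_force: 0.0
```

Request:
jog_arm --commands '[[[0,0,0.02,0,0,0],[0,0,0.06,0,0,0],[0,0,0.08,0,0,0],[0,0,0.08,0,0,0]]]'

```text
time: 21.15
tool_pos: [0.4393, -0.0776, 0.1309]
tcp_rot: [[-0.998, -0.055, -0.003], [-0.055, 0.998, 0.002], [0.003, 0.002, -1.0]]
force: [0.1, -0.3, 0.2]
opening: 0.0848
finger_force: 0.0
```

```bash
python3 - <<'E'
from h import *
im,*_=wcam(); cv2.imwrite("pics/w8.png",im); print(now()[0]); plan(([.4405,-.079,.066],.055))
a=im[80:380,120:520]; cv2.imwrite("pics/z8.png",cv2.resize(a,(800,600),interpolation=cv2.INTER_CUBIC))
E
```

```text
[ 0.44003955 -0.0780125   0.13248793]
[-0.0005, -0.0011, 0.0665, 0.0008, -0.0011, 0.0005] rows>=1.1
```

View pics/z8.png

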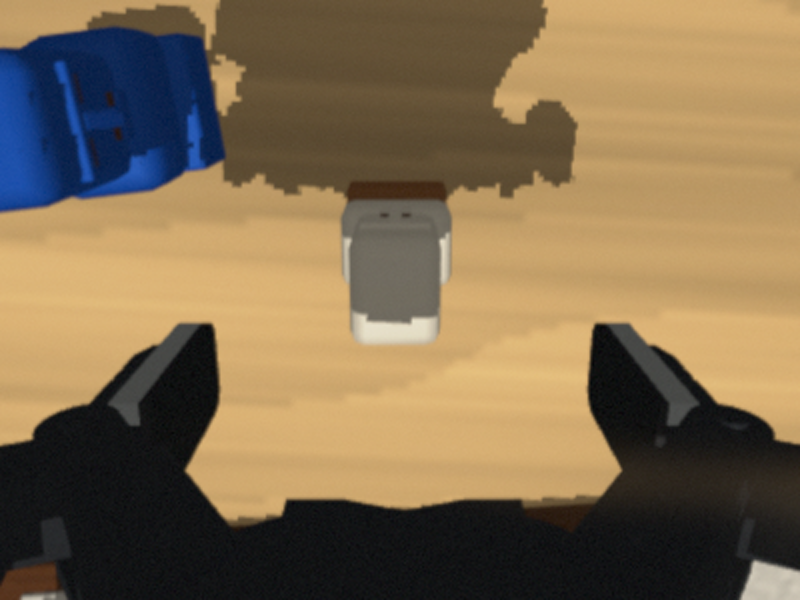

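White is squarely between the fingers, head at (395,287) in the zoom. Now its depth.

```bash
python3 - <<'E'
from h import *
c=cam_at(*now())
print(toplane(np.array([[395,343],[395,232]])/2+[120,80],.084,*c))
print(toplane(np.array([[348,182],[446,182]])/2+[120,80],.012,*c))
E
```

```text
[[ 0.45938046 -0.08027056]
 [ 0.42368275 -0.08211037]]
[[ 0.42307033 -0.10217632]
 [ 0.42088884 -0.06230757]]
```

Request:
jog_arm --commands '[[[-0.002,-0.003,0.03,0,0,0],[-0.002,-0.003,0.066,0,0,0],[-0.002,-0.003,0.066,0,0,0],[-0.002,-0.003,0.066,0,0,0]]]'

```text
time: 21.7
tool_pos: [0.4434, -0.0817, 0.0689]
tcp_rot: [[-0.998, -0.055, 0.002], [-0.055, 0.998, -0.001], [-0.002, -0.001, -1.0]]
force: [0.7, -0.0, 0.3]
opening: 0.085
finger_force: 0.0
```

Request:
jog_arm --commands '[[[0,0,0,0,0,0],[0,0,0,0,0,0],[0,0,0,0,0,0],[0,0,0,0,0,0],[0,0,0,0,0,0]]]' --jaw 0.018 --newtons 50

```text
time: 22.32
tool_pos: [0.4426, -0.0814, 0.0672]
tcp_rot: [[-0.998, -0.055, 0.001], [-0.055, 0.998, -0.0], [-0.001, -0.0, -1.0]]
force: [-0.5, 0.5, 5.2]
opening: 0.0275
finger_force: 52.5
```

Request:
jog_arm --commands '[[[0,0,-0.03,0,0,0],[0,0,-0.07,0,0,0],[0,0,-0.07,0,0,0],[0,0,-0.07,0,0,0]]]'

```text
time: 22.82
tool_pos: [0.442, -0.081, 0.1358]
tcp_rot: [[-0.998, -0.055, -0.001], [-0.055, 0.998, 0.001], [0.001, 0.001, -1.0]]
force: [-0.8, 0.4, -1.2]
opening: 0.0275
finger_force: 51.9
```

```bash
python3 - <<'E'
from h import *
plan(([.5,.1,.136],.126),([.613,.120,.125],.126))
E
```

```text
[-0.0679, 0.1776, -0.0001, 0.0007, -0.0008, -0.0708] rows>=3.0
[-0.1146, 0.0056, 0.011, 0.0, 0.0, 0.0] rows>=1.8
```

Request:
jog_arm --commands '[[[-0.02,0.055,0,0,0,-0.02],[-0.04,0.11,0,0,0,-0.05],[-0.06,0.16,0,0,0,-0.071],[-0.068,0.1775,0,0,0,-0.071],[-0.068,0.1775,0,0,0,-0.071]]]'

```text
time: 23.45
tool_pos: [0.4995, 0.101, 0.1349]
tcp_rot: [[-0.992, -0.128, -0.003], [-0.128, 0.992, 0.0], [0.003, 0.001, -1.0]]
force: [-0.4, -0.5, -2.3]
opening: 0.0272
finger_force: 51.8
```

Request:
jog_arm --commands '[[[-0.05,0.003,0,0,0,0],[-0.1,0.005,0.006,0,0,0],[-0.114,0.0055,0.011,0,0,0],[-0.114,0.0055,0.011,0,0,0],[-0.114,0.0055,0.011,0,0,0]]]'

```text
time: 24.08
tool_pos: [0.6119, 0.1189, 0.1255]
tcp_rot: [[-0.992, -0.125, -0.001], [-0.125, 0.992, -0.0], [0.001, 0.0, -1.0]]
force: [-0.5, 0.7, -0.7]
opening: 0.0273
finger_force: 51.8
```

Request:
jog_arm --commands '[[[0,0,0,0,0,0]]]'

```text
time: 24.2
tool_pos: [0.6123, 0.1192, 0.1263]
tcp_rot: [[-0.992, -0.126, 0.0], [-0.126, 0.992, -0.0], [-0.0, -0.0, -1.0]]
force: [0.1, 0.3, -1.7]
opening: 0.0278
finger_force: 51.8
```

```bash
python3 - <<'E'
from h import *
im,*_=wcam(); cv2.imwrite("pics/w9.png",im); print(now())
a=im[80:300,160:480]; cv2.imwrite("pics/z9.png",cv2.resize(a,(800,550),interpolation=cv2.INTER_CUBIC))
E
```

```text
(array([0.61245885, 0.11932919, 0.12639546]), array([[-9.92074957e-01, -1.25645719e-01,  6.57873623e-04],
       [-1.25645712e-01,  9.92075175e-01,  5.22163712e-05],
       [-6.59220853e-04, -3.08564456e-05, -9.99999782e-01]]))
```

View pics/z9.png

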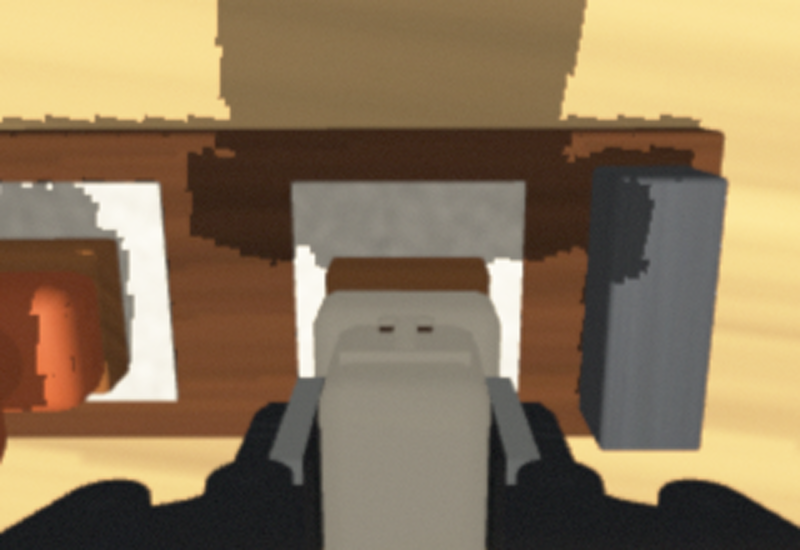

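The white bust hangs over pad 4. The pad's back edge runs (292,182)–(525,182) and the base's back edge (327,258)–(489,258). Terracotta stands well on its pad.

```bash
python3 - <<'E'
from h import *
c=cam_at(*now()); f=lambda P,z:toplane(np.array(P)/2.5+[160,80],z,*c)
b=f([[292,182],[525,182]],.022); print(b.mean(0)+.035*np.array([.992,.125]),np.linalg.norm(b[1]-b[0]))
for z in(.059,.071):
    b=f([[327,258],[489,258]],z); print(b.mean(0)+.020*np.array([.992,.125]),np.linalg.norm(b[1]-b[0]))
E
```

```text
[0.61240102 0.11981491] 0.06995934080824437
[0.61241588 0.11950345] 0.041994441988524076
[0.60971737 0.11909945] 0.03942884752152667
```

Request:
jog_arm --commands '[[[-0.002,0,0.018,0,0,0],[-0.002,0,0.03,0,0,0],[-0.002,0,0.035,0,0,0],[-0.002,0,0.036,0,0,0],[-0.002,0,0.036,0,0,0]]]'

```text
time: 24.88
tool_pos: [0.6148, 0.1198, 0.0897]
tcp_rot: [[-0.992, -0.126, 0.0], [-0.126, 0.992, 0.0], [-0.0, 0.0, -1.0]]
force: [0.1, -0.3, -0.7]
opening: 0.0269
finger_force: 51.8
```

Request:
jog_arm --commands '[[[0,0,0.001,0,0,0],[0,0,0.0015,0,0,0],[0,0,0.0015,0,0,0]]]'

```text
time: 25.25
tool_pos: [0.6151, 0.1199, 0.0893]
tcp_rot: [[-0.992, -0.126, 0.001], [-0.126, 0.992, 0.0], [-0.001, -0.0, -1.0]]
force: [-3.2, 0.3, 4.7]
opening: 0.0273
finger_force: 52.8
```

Contact. Now release, rise and back off, then check.

Request:
jog_arm --commands '[[[0,0,0,0,0,0],[0,0,0,0,0,0],[0,0,0,0,0,0],[0,0,0,0,0,0]]]' --jaw 0.085

```text
time: 25.75
tool_pos: [0.6148, 0.1198, 0.0882]
tcp_rot: [[-0.992, -0.126, -0.0], [-0.126, 0.992, 0.0], [-0.0, 0.0, -1.0]]
force: [-0.8, -1.2, -0.0]
opening: 0.0851
finger_force: 0.0
```

Request:
jog_arm --commands '[[[0,0,-0.03,0,0,0],[0,0,-0.09,0,0,0],[0,0,-0.14,0,0,0],[0,0,-0.14,0,0,0]]]'

```text
time: 26.25
tool_pos: [0.617, 0.1198, 0.2336]
tcp_rot: [[-0.992, -0.126, 0.008], [-0.126, 0.992, -0.0], [-0.008, -0.001, -1.0]]
force: [-0.4, 0.3, 0.3]
opening: 0.0849
finger_force: 0.0
```

Request:
jog_arm --commands '[[[0.05,0,-0.04,0,0,0],[0.1,-0.02,-0.06,0,0,0],[0.15,-0.07,-0.06,0,0,0],[0.17,-0.12,-0.06,0,0,0],[0.17,-0.15,-0.06,0,0,0]]]'

```text
time: 26.88
tool_pos: [0.4638, -0.0524, 0.2879]
tcp_rot: [[-0.992, -0.124, 0.0], [-0.124, 0.992, -0.0], [-0.0, -0.0, -1.0]]
force: [0.1, -0.3, 0.9]
opening: 0.085
finger_force: 0.0
```

```bash
python3 - <<'E'
from h import *
print(now()[0])
im,*_=wcam(); cv2.imwrite("pics/w10.png",im)
t=bot.snapshot("top"); cv2.imwrite("pics/t10.png",cv2.resize(t[90:260,200:470],(800,504),interpolation=cv2.INTER_CUBIC))
for q in ["white_head","terracotta_head","grey_head","brown_head","slip_jar"]:
    print(q,[(np.round(d["centre"],3).tolist(),round(d["p"],2)) for d in bot.spot_in(q,"top")])
E
```

```text
[ 0.4638204  -0.0523714   0.28791134]
white_head [([0.609, 0.113, 0.103], 0.81)]
terracotta_head [([0.625, 0.012, 0.125], 0.78), ([0.776, -0.014, 0.078], 0.42), ([0.629, -0.182, 0.021], 0.37)]
grey_head [([0.632, -0.093, 0.142], 0.68)]
brown_head [([0.643, -0.192, 0.15], 0.67)]
slip_jar [([0.778, -0.013, 0.08], 0.79)]
```

View pics/t10.png

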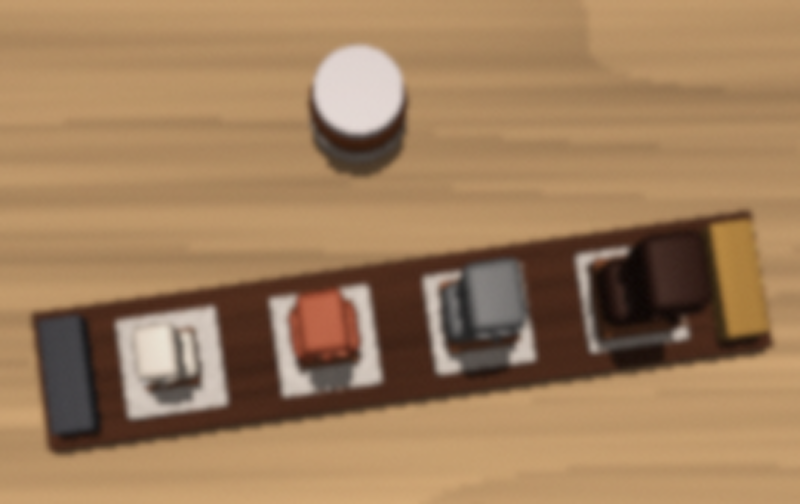

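View pics/w10.png

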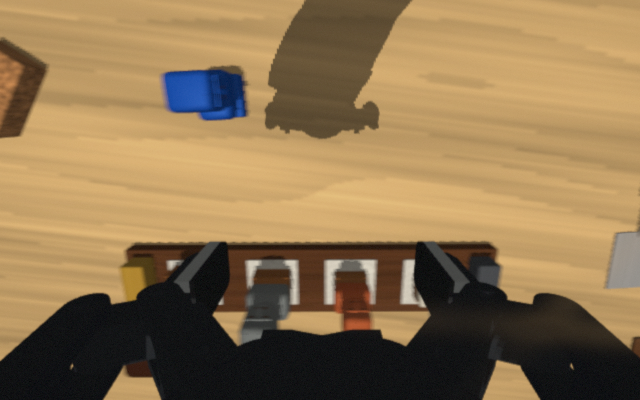

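The top view shows all four busts upright and square, each centred on its pad: white (160,355), terracotta (325,330), grey (490,300) and brown (670,275) next to the brass bar. The jar hasn't moved.

```bash
python3 -c "
from plant import bot
print(bot.hand_in())"
```

```text
the job is handed in; nothing more can be done
None
```

From the brass bar, the busts now stand brown, grey, terracotta, white; in the last pictures each was upright, square and near its pad's centre, and the jar had not moved. The job is handed in, but the hand-in gave no verdict.

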